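# Empty the ball hopper and lock its trap door

### The arm

A 7-joint arm with a two-finger parallel gripper is mounted at the origin on the work surface. World frame = base frame: x ahead of the robot, y to its left, z up, the work surface at z = 0. Lengths are in m, angles in rad, forces in N, time in s.
With the tool pointing down it reaches from about 0.425 to 0.975 m from the base axis. Payload 16.7 kg.
Tool frame: the origin (TCP) lies where the fingers leave the gripper's body, on its centre line; the fingertips stand arm.tcp_to_tips ahead of it and the grasp point (between the pads) lies 54 mm ahead of it (arm.tcp_to_tips is the distance from the TCP to the fingertips, in m); z points along the fingers, y is the direction in which the jaws open and shut (so a half turn about z gives the same grasp; the last joint's range is limited). The gripper opens to 85 mm and grips with 20 to 120 N. Pads are 22 mm wide; open, the fingers measure 114 mm over their backs; the gripper's body (76 mm by 85 mm) begins 54 mm behind the grasp point. The pads swing forward as they close: fully open they stand 13 mm farther back than shut.
Start: joints at [1.151, 0.426, 0.074, 1.606, -0.034, 1.111, -0.067], TCP at [0.18, -0.651, 0.304] pointing down, gripper open.
Joint ranges: [-2.85, 2.85], [-0.5, 2.14], [-1.23, 1.37], [0.21, 2.46], [-1.02, 4.16], [0.16, 2.05], [-2.73, 2.73]. Speed limits (rad/s): [1.89, 1.89, 2.39, 2.39, 3.01, 3.01, 3.01].

### API

Orientations are given as a unit quaternion [w, x, y, z].
In Python, from workcell import arm, optics gives the robot as it stands.
- The arm moves only by the tool step_arm, never from a script. Its argument "rows" is text: rows parted by semicolons, each of 7 numbers parted by spaces: the finger opening in cm, from 0 to 8.54, then the shift along the tool's x, y, z in cm, then the turn, a rotation vector about the tool's x, y, z in degrees. In form: gripper x y z rx ry rz; .... A call has 1 to 5 rows; each row is the pose to reach, as a shift and turn from the pose measured when the call began, along the tool's axes at that moment; what a row does not reach only later rows make up. A row lasts 1/8 s, in which the tool goes at most 62.5 mm and 10.7 degrees, less where a joint would pass 70% of its speed; a pose out of reach is approached as far as the arm can. A call with a gripper value outside its range is refused whole. The fingers move at their own pace and stop on an object; "grip_force" is the grip in N (left out, the last holds). Time passes only in rows, so rows that repeat a pose let the fingers close. It gives the time, the measured TCP pose, the force and the opening at its end, in the units of the state.
- arm.get_state(): the state, without advancing time (a new reading comes with each control period).
- optics.grab_frame(name): name is "side" or "top"; returns the picture (384x512x3 uint8, blue, green, red); there is no depth.
- optics.calibration(name): a dict with "fx", "fy", "cx", "cy" (pixels), "R" (3x3) and "t" (3): a world point X has camera coordinates R X + t. Camera axes: x right, y down, z forward; pixel columns grow to the right and rows downward; lengths in m; the calibration is good to about 2 mm. A picture is of the moment at which its call begins. calibration takes no time and is no camera call.
- arm.close_job(): hands the job in, once; it reports no verdict.
Trained networks look in the newest picture that a camera, given by its name, has taken for a name from the list of things; names that differ only in an ending like _2 or _b are one class to them, and where a whole thing is asked for, a point or a joint stands for the part that bears it (a point fixed in the world has none). Each returns a list of dicts, best first, with "score" (0 to 1); they miss things now and then, are a little off and sometimes report something else, mostly with a low value. They report only what shows in the picture. A call takes as long as a camera call. They do not tell look-alikes from the thing itself.
- optics.boxes_of(label, camera): "position" ([column, row] in pixels, amid what is visible of it).
- optics.regions_of(label, camera): "mask" (384x512 bool, what is visible of it) and "position" ([column, row] in pixels, amid what is visible of it).
The state is a dict: "time": time; "qpos": joint angles; "joint_velocities": joint speeds; "tau": joint torques, N m; "position": TCP position; "orientation": TCP orientation; "ft_force": force on the tool from outside, world axes, zero at the start; "ft_torque": the same for the moment, N m; "width": finger opening in m.
Only numpy, scipy, OpenCV 4.12 (cv2) and the standard library are available. Lean on these libraries where they do the work, as an engineer would, in place of code of your own. Each camera call takes 0.05 s, during which the arm holds its last target. There are 200 camera calls.

### The job

Slide the blue catch tray by its white bar fully in under the ball hopper until it meets the back stop, then swing the red lever over so that the trap door opens and all three green balls drop into the tray. Swing the lever back so that the trap door is fully shut, then take the yellow-handled lock rod from its stand and push it all the way into the steel guide tube, until the yellow handle meets the tube, so that it locks the door from below. Leave the tray with its balls under the hopper and do not disturb the other things on the table.

Things in the scene. Friction and masses are not known exactly. Their poses are not given: they have to be found in the camera images.
- hopper: Fixed ball hopper on a plywood stand; origin on the table under its centre, open front towards its -x, yaw varies. Trough outside x -46..46, y -108..108, 172 to 259 high, open on top. Two stand panels (12 thick, x -55..115, 190 high) at y -140 and +140, 268 apart inside: the tray slides in between. A clear apron (x = 115, 85 to 160 high) keeps balls from overshooting.
- trap (a joint): Orange trap door under the hopper, rad: 0 shut, 1.5 wide open, hanging (end stops). Hinged along hopper y at its front, x = -40, height 165; the back edge swings down. Panel 78 x 196 x 6; 85 above the table at lowest, underside at 162 when shut. Stiff hinge (0.28 N m friction): stays where it is left, even loaded. The balls fall at about 0.8 to 1.2 rad. The red lever turns with it.
- trap_handle (a point): On the red lever's round handle bar (16 diameter, along hopper y from 152 to 227; this point at 195). It moves on a circle of radius 95 about trap_hinge. Shut, the lever leans 0.75 rad from upright towards hopper -x; opening swings it over the top to lean 0.75 rad towards +x at 1.5. It can be caged or pinched from above; 3 to 5 N moves it.
- trap_hinge (a point): Fixed point on the hinge axis at the handle's side, at hopper x = -40, y = 195, 165 above the table; axes as the hopper's.
- tray_bar (a point): Centre of the white bar handle (14 x 100 x 14, along tray y, 45 above the table) of the loose blue catch tray; axes as the tray's, x towards the box. Box 150 (x) x 240 (y) x 62 high, walls and floor 4, 0.35 kg, its centre 150 from here along +x, front wall at 75; stalks at y -45 and +45. Starts 35 to 70 short of the stop. Home, against the stop, this point is at hopper x = -118, y near 0.
- ball1_center (a point): Centre of a hard hollow green ball, 60 diameter, about 45 g, lying in the hopper on the trap door.
- ball2_center (a point): Centre of the second, equal green ball.
- ball3_center (a point): Centre of the third, equal green ball.
- tray_stop (a point): Middle of the front face of the fixed back stop (20 high aluminium bar between the panels) at hopper x = 107, 10 above the table; axes as the hopper's. The tray's back wall meets it.
- rod_mid (a point): Middle (about the centre of mass) of the loose lock rod, 195 long, 0.16 kg, on its axis; x runs along it to the tip. Steel shaft 14 diameter from x = -57.5 to the chamfered tip at 97.5; yellow handle 24 diameter from x = -97.5 to -57.5. At the start it lies level in its stand, axis 55 above the table, any yaw.
- rod_tip (a point): Tip of the lock rod on its axis (x = 97.5 of the rod).
- rod_knob (a point): Middle of the rod's yellow handle (x = -77.5 of the rod).
- tube_mouth (a point): Centre of the outer mouth of the steel guide tube (hopper x = 25, y = -200, 150 high), axes as the hopper's. Bore 19 x 19 square, 92 deep along hopper +y, open at both ends, walls 5. The rod goes in tip first along +y, below the shut door. Home, its tip is 155 past here, its handle touches the tube. Let go partway, the rod droops up to 0.07 rad but stays in.
- stand: Fixed stand of the rod: plywood base 130 (x) x 60 x 10 high, two grey notched blocks at x -38 and +38 (14 x 34, 58 high, slots 20 wide, 10 deep) hold the rod along the stand's x, tip to +x; 62 of free shaft between them for the fingers. Stand and caddy may change places, left or right in front of the hopper.
- caddy: Bystander, leave alone: red open divided pencil caddy, 110 x 80 x 60 high, 0.5 kg, sizes in mm. Origin under its centre.
- bottle: Bystander, leave alone: blue drinks bottle, upright, 66 diameter, 190 high, sizes in mm. Origin under its centre.
- reel: Bystander, leave alone: orange cable reel, flat on its flange, 100 diameter, 48 high, sizes in mm. Origin under its centre.
- driver: Bystander, leave alone: screwdriver, 190 long, lying along its x axis, sizes in mm. Origin under its centre.
- mouse: Bystander, leave alone: black computer mouse, 100 x 60 x 22 high, sizes in mm. Origin under its centre.
- battery: Bystander, leave alone: grey battery pack with a red patch, 110 x 60 x 40 high, sizes in mm. Origin under its centre.
Mind the look-alikes: they are no part of the job. Leave any black, orange or pink look-alike of the part that bears ball3_center alone.

How it is judged:
By the outcome, as a careful person would: the job done as asked, in the order asked, and still so for the second after the job is handed in, with the robot touching nothing.
It also fails if it takes over 72 s, if anything falls off the work surface, if the arm or the gripper's body presses on something with over 40 N, if the wrist force passes 120 N, or if a joint passes its speed limit or range.

## Working session

There is one attempt and no reset: what is moved stays moved. The work goes in short steps, Python scripts to look and compute and a tool call to move; the robot and the scene stay as the last step left them, time stands still between calls to the robot, and variables do not carry over. Pictures are saved under pics/ and viewed, about 8 in all and at most 12, crops included, and the job is handed in when it is done.

Besides the shell and the picture viewer there is one more tool, called after ">>>" as name(argument=value, ...), one argument or row to a line, values as JSON. step_arm: Moves the arm, as the interface text tells. Its arguments: {"type":"object","properties":{"rows":{"type":"string"},"grip_force":{"type":"number"}},"required":["rows"]}

```bash
mkdir -p pics; ls; python3 - <<'E'
from workcell import arm, optics
import cv2, numpy as np
print(arm.get_state(), arm.tcp_to_tips)
a=optics.grab_frame("side"); b=optics.grab_frame("top")
cv2.imwrite("pics/side0.png",cv2.resize(a,(800,600),interpolation=cv2.INTER_CUBIC)); cv2.imwrite("pics/top0.png",cv2.resize(b,(800,600),interpolation=cv2.INTER_CUBIC))
for n in("side","top"):
    c=optics.calibration(n); print(n,c)
    for l in "hopper trap_handle trap_hinge tray_bar ball1_center ball2_center ball3_center tray_stop rod_mid rod_tip rod_knob tube_mouth stand caddy".split():
        print(n,l,[(np.round(d["position"],1).tolist(),round(d["score"],2)) for d in optics.boxes_of(l,n)][:4])
E
```

```text
pics
{'time': 0.0, 'qpos': array([ 1.15151413,  0.42672759,  0.0738526 ,  1.60659402, -0.0341148 ,
        1.11078207, -0.06711485]), 'joint_velocities': array([-0.00158501, -0.00269038,  0.00050097, -0.00091029,  0.00017172,
        0.00024691,  0.00120316]), 'tau': array([-3.74377662e-03, -9.49857831e+01,  3.75878066e+00, -4.63520551e+01,
        1.89966982e-02,  1.02022893e-02,  2.54439567e-05]), 'position': array([ 0.17980302, -0.65029658,  0.30321925]), 'orientation': array([-6.13470184e-04,  9.90919436e-01,  1.34455497e-01, -1.23496951e-04]), 'ft_force': array([-0.09076467,  0.02904012, -0.6952419 ]), 'ft_torque': array([ 0.05047263, -0.00208376,  0.00146514]), 'width': 0.08562289017052609} 0.0726
side {'fx': 478.56403090614015, 'fy': 478.56403090614015, 'cx': 254.24067058385063, 'cy': 193.9137106623478, 'R': array([[-0.69137203, -0.72246981, -0.00648736],
       [-0.35928583,  0.35158324, -0.86446684],
       [ 0.62683204, -0.59533738, -0.50264798]]), 't': array([0.40448385, 0.34390034, 1.65033445])}
side hopper [([227.9, 200.5], 0.98), ([160.3, 257.0], 0.62)]
side trap_handle
[... 923 characters left out ...]
78.5, 198.8], 0.85)]
top trap_hinge [([236.0, 166.7], 0.94)]
top tray_bar [([233.3, 209.7], 0.63), ([235.0, 167.0], 0.18)]
top ball1_center [([255.0, 178.1], 0.8), ([181.0, 201.2], 0.16)]
top ball2_center [([233.4, 174.6], 0.76)]
top ball3_center [([211.0, 175.0], 0.79), ([199.6, 240.1], 0.73), ([262.5, 125.8], 0.73), ([171.7, 247.6], 0.56)]
top tray_stop [([237.2, 163.7], 0.67), ([408.5, 204.9], 0.66)]
top rod_mid [([353.7, 225.8], 0.73), ([175.8, 206.9], 0.71)]
top rod_tip [([349.9, 223.0], 0.73), ([416.5, 246.2], 0.16)]
top rod_knob [([348.5, 221.3], 0.57), ([138.5, 236.8], 0.22)]
top tube_mouth [([233.6, 166.7], 0.65)]
top stand [([340.2, 226.4], 0.59)]
top caddy [([138.9, 236.7], 0.83)]
```

View pics/side0.png

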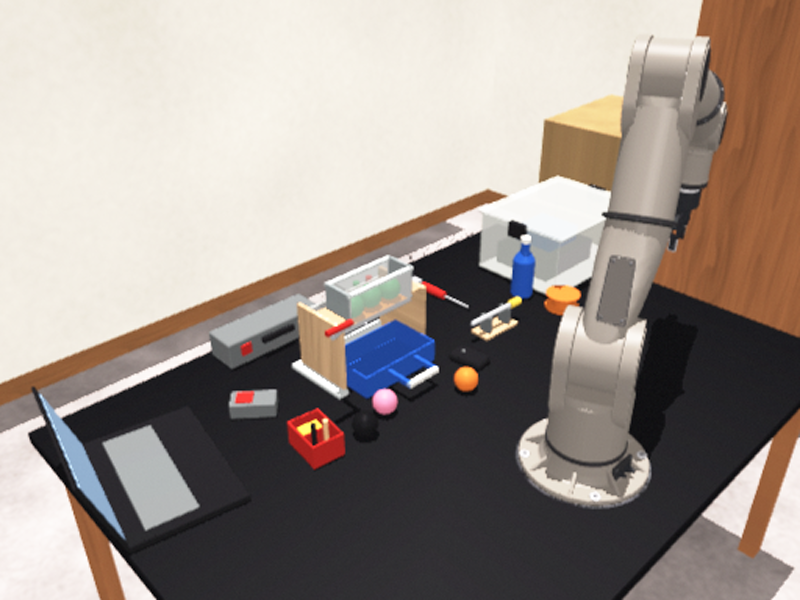

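View pics/top0.png

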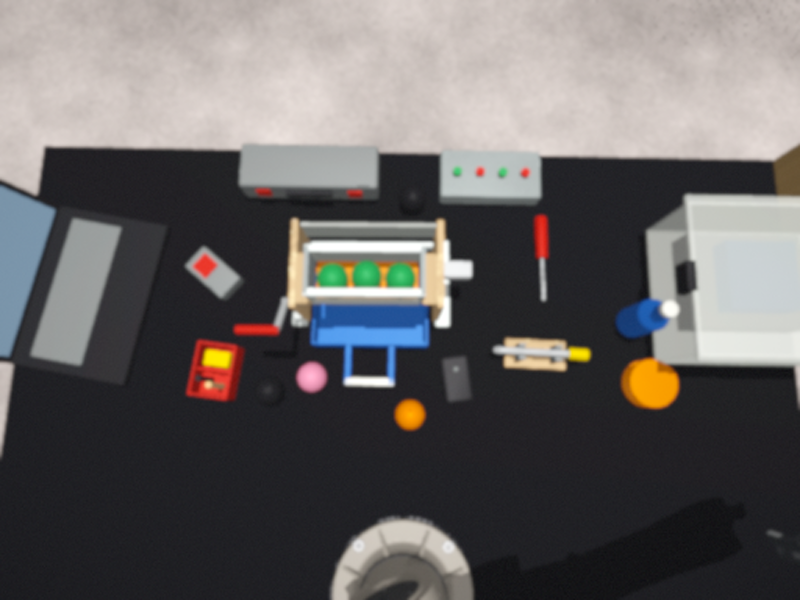

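The side view shows the lever handle at (340,327)/1.56, the white tray bar at (424,377)/1.56 and the rod stand at (495,318)/1.56. The top view shows three green balls in the hopper and pink, orange and black look-alike balls on the table. Next I'll enlarge both views for precise points and to confirm the balls.

```bash
cat > h.py <<'E'
import numpy as np, cv2
from workcell import arm, optics
from scipy.optimize import least_squares
C={n:optics.calibration(n) for n in("side","top")}
def proj(n,X):
    c=C[n]; p=np.asarray(X,float)@c["R"].T+c["t"]
    return np.stack([c["fx"]*p[...,0]/p[...,2]+c["cx"],c["fy"]*p[...,1]/p[...,2]+c["cy"]],-1)
def onz(n,uv,z):
    c=C[n]; d=c["R"].T@np.array([(uv[0]-c["cx"])/c["fx"],(uv[1]-c["cy"])/c["fy"],1]); o=-c["R"].T@c["t"]
    return o+d*(z-o[2])/d[2]
def tri(us,ut):
    r=least_squares(lambda X:np.r_[proj("side",X)-us,proj("top",X)-ut],[.6,0,.1]); return r.x,np.abs(r.fun).max()
def crop(img,c0,r0,w,h,s,f):
    cv2.imwrite(f,cv2.resize(img[r0:r0+h,c0:c0+w],None,fx=s,fy=s,interpolation=cv2.INTER_CUBIC))
E
python3 - <<'E'
from h import *
a=optics.grab_frame("side"); b=optics.grab_frame("top")
np.savez("f0.npz",a=a,b=b)
crop(b,140,135,250,120,3.2,"pics/t1.png"); crop(a,180,155,170,120,4.7,"pics/s1.png")
E
```

```text
(no output)
```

View pics/t1.png

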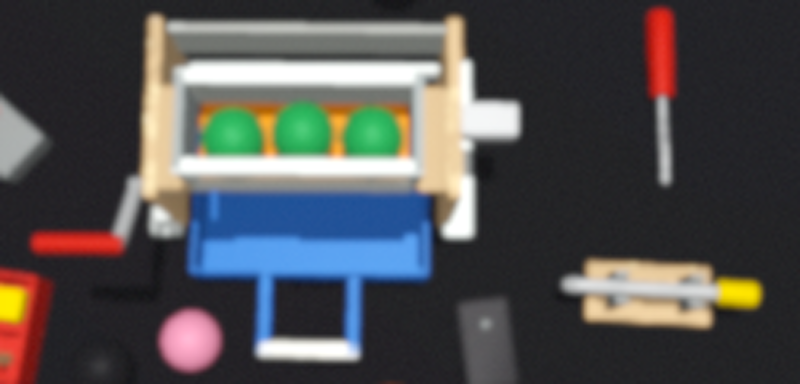

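View pics/s1.png

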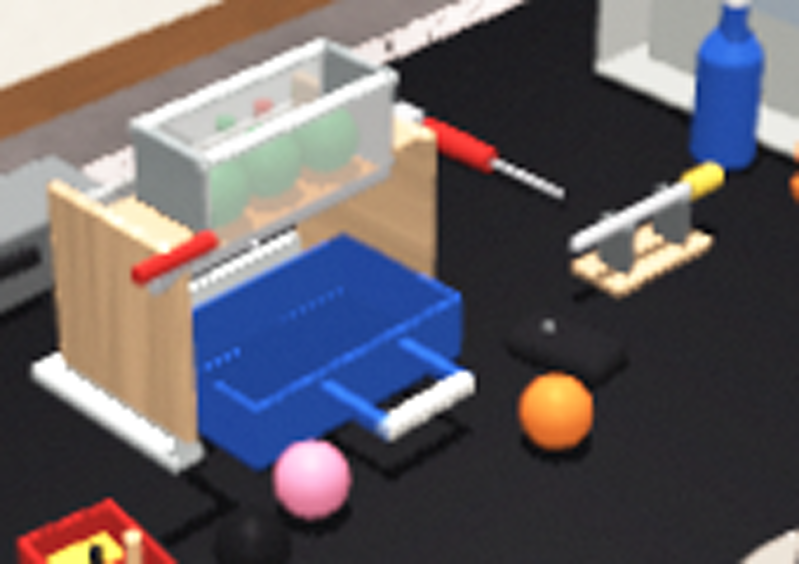

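```bash
cat > fit.py <<'E'
from h import *
T=lambda x,y:np.array([140+x/3.2,135+y/3.2])
S=lambda x,y:np.array([180+x/4.7,155+y/4.7])
s,c=np.sin(.75),np.cos(.75)
H=lambda y:(-40-95*s,y,165+95*c)
P=[("top",T(33,243),H(227)),("top",T(122,243),H(152)),("top",T(519,119),(25,-200,164.5)),
("side",S(203,158),(-46,108,259)),("side",S(132,122),(46,108,259)),("side",S(396,75),(-46,-108,259)),("side",S(323,42),(46,-108,259)),
("side",S(137,272),H(227)),("side",S(214,241),H(152)),
("top",T(176,178),(-46,108,259)),("top",T(421,180),(-46,-108,259)),("top",T(178,62),(46,108,259))]
def W(p,X):
    x,y,th=p; X=np.array(X)/1e3; return np.array([x+np.cos(th)*X[0]-np.sin(th)*X[1],y+np.sin(th)*X[0]+np.cos(th)*X[1],X[2]])
f=lambda p:np.concatenate([proj(n,W(p,X))-u for n,u,X in P])
E
python3 - <<'E'
from fit import *
r=least_squares(f,[.65,.05,0],loss="soft_l1"); print("hopper",r.x,r.x[2]*57.3); print(f(r.x).reshape(-1,2).round(1).tolist())
p=r.x
def t(n,a,b): 
    X,e=tri(S(*a),T(*b)); print(n,X.round(4),round(e,2)); return X
a=t("barL",(388,430),(257,350)); b=t("barR",(470,380),(358,350)); m=(a+b)/2
th=p[2];d=m[:2]-p[:2]; print("bar mid in hopper",d@[np.cos(th),np.sin(th)],d@[-np.sin(th),np.cos(th)],"tray yaw deg",np.degrees(np.arctan2(a[1]-b[1],a[0]-b[0])-np.pi/2),"hop",np.degrees(th))
tip=t("tip",(577,242),(565,284)); k=t("knobend",(719,178),(761,294)); t("junction",(688,190),(718,291)); print(np.linalg.norm(tip-k), np.degrees(np.arctan2(*(tip-k)[1::-1])))
t("handleL",(137,272),(33,243));t("handleR",(214,241),(122,243))
print("handle pt",W(p,H(195)),"mouth",W(p,(25,-200,150)),"barhome",W(p,(-118,0,45)))
E
```

```text
hopper [0.60253841 0.07439992 0.00352182] 0.2018001895253521
[[0.9, -0.1], [0.2, 0.3], [-0.4, 1.0], [0.2, 1.0], [-0.5, 0.1], [0.7, -0.3], [0.2, -0.7], [-0.4, 0.7], [-0.4, -0.6], [-1.2, -1.7], [1.2, -1.1], [-0.3, 2.0]]
barL [0.4133 0.1237 0.0463] 0.63
barR [0.4161 0.0224 0.0439] 0.16
bar mid in hopper -0.1878510791037657 -0.0007020424222349104 tray yaw deg 1.5689102667709776 hop 0.20178532573722163
tip [ 0.4846 -0.187   0.0585] 0.55
knobend [ 0.4797 -0.39    0.0452] 0.26
junction [ 0.4815 -0.3445  0.0497] 0.29
0.2035152099682158 88.59639878859049
handleL [0.4956 0.3017 0.2388] 0.33
handleR [0.4974 0.2264 0.2325] 0.52
handle pt [0.49709663 0.26902978 0.23451044] mouth [ 0.62824262 -0.1255108   0.15      ] barhome [0.48453914 0.07398434 0.045     ]
```

>>> step_arm(
  rows="8.5 35 -27 0 0 0 -75; 8.5 35 -27 0 0 0 -75; 8.5 35 -27 0 0 0 -75; 8.5 35 -27 0 0 0 -75; 8.5 35 -27 0 0 0 -75",
)

```text
time: 2.22
position: [0.3684, -0.3989, 0.3042]
orientation: [0.0, 0.822, 0.57, 0.0]
ft_force: [1.4, -0.6, 0.1]
width: 0.0856
```

```bash
cat > go.py <<'E'
import sys
from h import *
from scipy.spatial.transform import Rotation as Ro
def st(): 
    s=arm.get_state(); w,x,y,z=s["orientation"]; return s,Ro.from_quat([x,y,z,w])
D=Ro.from_matrix(np.array([[0,1,0],[1,0,0],[0,0,-1.]]))  # cols: tool x=+Y, y=+X, z=-Z
def rel(P,R=D):
    s,R0=st(); return np.r_[R0.inv().apply(np.array(P)-s["position"])*100,np.degrees((R0.inv()*R).as_rotvec())].round(2)
if __name__=="__main__":
    s,R=st(); print(round(s["time"],2),s["position"].round(4),s["qpos"].round(2),s["ft_force"].round(1),round(s["width"],4))
    for a in sys.argv[1:]: print(a,rel([float(v) for v in a.split(",")]).tolist())
E
python3 go.py 0.43,0.073,0.22
```

```text
2.23 [ 0.3684 -0.3989  0.3042] [ 0.9   0.22 -0.23  1.89  0.06  1.03  0.29] [ 1.4 -0.6  0.1] 0.0856
0.43,0.073,0.22 [46.37, -10.75, 8.4, 0.03, 0.03, -20.48]
```

>>> step_arm(
  rows="8.5 10 -8 0 0 0 -20; 8.5 16 -9 0 0 0 -20; 8.5 22 -10 0 0 0 -20; 8.5 28 -11 0 0 0 -20; 8.5 34 -11 2 0 0 -20",
)

```text
time: 2.85
position: [0.3712, -0.0929, 0.2942]
orientation: [0.002, 0.71, 0.704, 0.0]
ft_force: [1.4, -0.5, 0.0]
width: 0.085
```

```bash
python3 go.py 0.428,0.073,0.22 0.428,0.073,0.1
```

```text
2.85 [ 0.3712 -0.0929  0.2942] [ 0.66 -0.03 -0.56  2.2  -0.02  0.97  0.1 ] [ 1.4 -0.5  0. ] 0.085
0.428,0.073,0.22 [16.65, 5.51, 7.4, 0.15, 0.13, -0.52]
0.428,0.073,0.1 [16.68, 5.48, 19.4, 0.15, 0.13, -0.52]
```

>>> step_arm(
  rows="4 6 3 0 0 0 -0.5; 4 12 5 3 0 0 -0.5; 4 16.7 5.5 7 0 0 -0.5; 4 16.7 5.5 8 0 0 -0.5; 4 16.7 5.5 9 0 0 -0.5",
)

```text
time: 3.48
position: [0.4278, 0.0741, 0.2032]
orientation: [0.001, 0.707, 0.708, -0.0]
ft_force: [1.0, -0.5, 0.7]
width: 0.0399
```

```bash
python3 go.py 0.428,0.073,0.1
```

```text
3.48 [0.4278 0.0741 0.2032] [ 0.35  0.24 -0.74  2.19  0.23  0.79 -0.54] [ 1.  -0.5  0.7] 0.0399
0.428,0.073,0.1 [-0.09, 0.0, 10.32, 0.09, 0.11, 0.08]
```

>>> step_arm(
  rows="5 0 -0.3 3 0 0 0; 5 0 -0.3 6 0 0 0; 5 0 -0.3 9 0 0 0; 5 0 -0.3 10.3 0 0 0; 5 0 -0.3 10.3 0 0 0",
)

```text
time: 4.1
position: [0.4249, 0.0735, 0.1002]
orientation: [0.001, 0.707, 0.707, -0.0]
ft_force: [-0.2, 1.2, 0.5]
width: 0.0501
```

>>> step_arm(
  rows="5 0 1.5 0 0 0 0; 5 0 3 0 0 0 0; 5 0 4.5 0 0 0 0; 5 0 5.5 0 0 0 0; 5 0 6.2 0 0 0 0",
)

```text
time: 4.72
position: [0.4875, 0.0736, 0.1002]
orientation: [0.001, 0.707, 0.707, -0.001]
ft_force: [-4.8, -0.4, 2.9]
width: 0.0498
```

```bash
python3 go.py 0.502,0.073,0.1
```

```text
4.72 [0.4875 0.0736 0.1002] [ 0.22  0.5  -0.61  2.13  0.47  0.64 -0.71] [-4.8 -0.4  2.9] 0.0498
0.502,0.073,0.1 [-0.06, 1.45, 0.02, 0.04, 0.12, 0.05]
```

>>> step_arm(
  rows="5 0 0.8 0 0 0 0; 5 0 1.2 0 0 0 0; 5 0 1.5 0 0 0 0; 5 0 1.7 0 0 0 0; 5 0 1.9 0 0 0 0",
)

```text
time: 5.35
position: [0.5053, 0.0734, 0.1]
orientation: [0.0, 0.707, 0.707, -0.002]
ft_force: [-17.4, -1.3, 12.3]
width: 0.0502
```

>>> step_arm(
  rows="5 0 -0.8 0 0 0 0; 5 0 -0.9 -6 0 0 0; 5 0 -0.9 -12 0 0 0; 5 0 -0.9 -18 0 0 0; 5 0 -0.9 -24 0 0 0",
)

```text
time: 5.98
position: [0.4964, 0.0741, 0.3422]
orientation: [0.001, 0.707, 0.707, -0.001]
ft_force: [1.3, -0.8, -1.0]
width: 0.0501
```

>>> step_arm(
  rows="4 6 0 0 0 0 0; 4 12 0 0 0 0 0; 4 18 0 0 0 0 0; 4 19.3 0 0 0 0 0; 4 19.3 0 0 0 0 0",
)

```text
time: 6.6
position: [0.4959, 0.2676, 0.3414]
orientation: [0.001, 0.706, 0.708, -0.001]
ft_force: [-0.4, -0.1, -0.2]
width: 0.0402
```

```bash
python3 go.py 0.497,0.266,0.2885; python3 - <<'E'
from h import *
a=optics.grab_frame("side"); b=optics.grab_frame("top"); np.savez("f1.npz",a=a,b=b)
A=cv2.resize(a[145:265,170:340],None,fx=2.35,fy=2.35,interpolation=cv2.INTER_CUBIC);B=cv2.resize(b[130:250,140:310],None,fx=2.35,fy=2.35,interpolation=cv2.INTER_CUBIC)
cv2.imwrite("pics/m1.png",np.hstack([A,B]))
E
```

```text
6.6 [0.4959 0.2676 0.3414] [ 0.09  0.32 -0.85  1.77  0.26  1.17 -0.84] [-0.4 -0.1 -0.2] 0.0402
0.497,0.266,0.2885 [-0.15, 0.11, 5.29, -0.03, 0.19, 0.15]
```

View pics/m1.png

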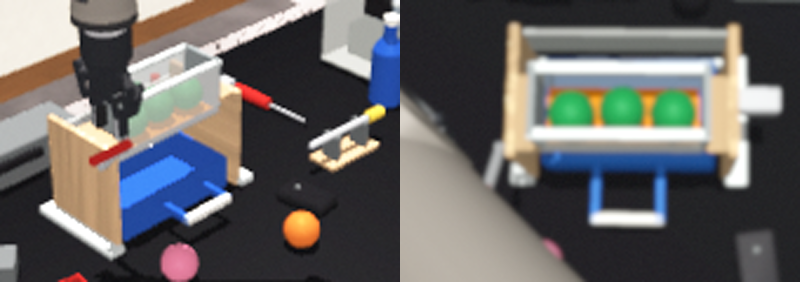

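The tray has moved in; the bar is at crop (627,218), the balls are still in the hopper, and the gripper is above the red lever bar. Next I descend and cage it.

>>> step_arm(
  rows="4 0 0.1 2 0 0 0; 4 0 0.1 4 0 0 0; 4 0 0.1 5.3 0 0 0; 2.6 0 0.1 5.3 0 0 0; 2.6 0 0.1 5.3 0 0 0",
  grip_force=20,
)

```text
time: 7.32
position: [0.4976, 0.2657, 0.2887]
orientation: [0.001, 0.707, 0.707, -0.001]
ft_force: [-0.3, 0.2, 0.0]
width: 0.0259
```

```bash
python3 go.py; python3 - <<'E'
from h import *
print(onz("top",(140+227/2.35,130+218/2.35),.05))
x,z=-.0648,.0695
for ph in np.arange(-.75,.95,.15): print(round(ph,2),"dy %.1f dz %.1f"%((95*np.sin(ph)+64.8)/10,-(95*np.cos(ph)-69.5)/10))
E
```

```text
7.33 [0.4976 0.2657 0.2887] [ 0.07  0.37 -0.83  1.83  0.31  1.08 -0.88] [-0.3  0.2  0. ] 0.0259
[0.48513856 0.07389209 0.05      ]
-0.75 dy 0.0 dz -0.0
-0.6 dy 1.1 dz -0.9
-0.45 dy 2.3 dz -1.6
-0.3 dy 3.7 dz -2.1
-0.15 dy 5.1 dz -2.4
0.0 dy 6.5 dz -2.5
0.15 dy 7.9 dz -2.4
0.3 dy 9.3 dz -2.1
0.45 dy 10.6 dz -1.6
0.6 dy 11.8 dz -0.9
0.75 dy 13.0 dz -0.0
0.9 dy 13.9 dz 1.0
```

>>> step_arm(
  rows="2.6 0 1.1 -0.9 0 0 0; 2.6 0 2.3 -1.6 0 0 0; 2.6 0 3.7 -2.1 0 0 0; 2.6 0 5.1 -2.4 0 0 0; 2.6 0 6.5 -2.5 0 0 0",
)

```text
time: 7.95
position: [0.5638, 0.2657, 0.3139]
orientation: [0.001, 0.707, 0.707, -0.001]
ft_force: [-2.7, 0.4, 1.9]
width: 0.0263
```

>>> step_arm(
  rows="2.6 0 1.4 0.1 0 0 0; 2.6 0 2.8 0.4 0 0 0; 2.6 0 4.1 0.9 0 0 0; 2.6 0 5.3 1.6 0 0 0; 2.6 0 6.3 2.3 0 0 0",
)

```text
time: 8.57
position: [0.6274, 0.2656, 0.2901]
orientation: [0.001, 0.707, 0.707, -0.001]
ft_force: [-3.5, 0.6, 1.7]
width: 0.0258
```

>>> step_arm(
  rows="2.6 0 0.3 0.2 0 0 0; 2.6 0 0.4 0.3 0 0 0; 2.6 0 0.4 0.3 0 0 0; 2.6 0 0.4 0.3 0 0 0; 2.6 0 0.4 0.3 0 0 0",
)

```text
time: 9.2
position: [0.6313, 0.2656, 0.2873]
orientation: [0.001, 0.707, 0.707, -0.001]
ft_force: [-1.4, 0.2, -0.7]
width: 0.0257
```

```bash
python3 go.py; python3 - <<'E'
from h import *
a=optics.grab_frame("side"); b=optics.grab_frame("top"); np.savez("f2.npz",a=a,b=b)
A=cv2.resize(a[145:265,170:340],None,fx=2.35,fy=2.35,interpolation=cv2.INTER_CUBIC);B=cv2.resize(b[130:250,140:310],None,fx=2.35,fy=2.35,interpolation=cv2.INTER_CUBIC)
cv2.imwrite("pics/m2.png",np.hstack([A,B]))
E
```

```text
9.2 [0.6313 0.2656 0.2873] [ 0.03  0.56 -0.75  1.56  0.41  1.19 -0.81] [-1.4  0.2 -0.7] 0.0257
```

View pics/m2.png

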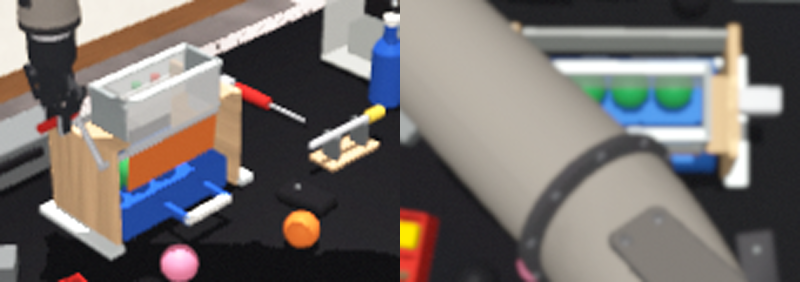

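Door open, with green balls in the tray at crop (593,95), (630,90) and (672,93); the hopper looks empty. Next I swing the lever back.

>>> step_arm(
  rows="2.6 0 -1.2 0 0 0 0; 2.6 0 -2.1 -0.7 0 0 0; 2.6 0 -3.3 -1.4 0 0 0; 2.6 0 -4.6 -2 0 0 0; 2.6 0 -6 -2.4 0 0 0",
)

```text
time: 9.93
position: [0.5709, 0.2655, 0.312]
orientation: [0.002, 0.707, 0.707, -0.001]
ft_force: [4.6, -2.1, 1.0]
width: 0.0262
```

>>> step_arm(
  rows="2.6 0 -1.4 -0.2 0 0 0; 2.6 0 -2.8 0 0 0 0; 2.6 0 -4.2 0.4 0 0 0; 2.6 0 -5.5 1 0 0 0; 2.6 0 -6.7 1.7 0 0 0",
)

```text
time: 10.55
position: [0.503, 0.2655, 0.2944]
orientation: [0.002, 0.707, 0.707, -0.001]
ft_force: [2.8, 0.1, 0.8]
width: 0.0261
```

```bash
python3 go.py 0.4927,0.2656,0.2885 0.49,0.2656,0.2865
```

```text
10.55 [0.503  0.2655 0.2944] [ 0.07  0.37 -0.83  1.82  0.31  1.09 -0.88] [2.8 0.1 0.8] 0.0261
0.4927,0.2656,0.2885 [0.01, -1.03, 0.59, 0.07, 0.22, -0.04]
0.49,0.2656,0.2865 [0.01, -1.3, 0.79, 0.07, 0.22, -0.04]
```

>>> step_arm(
  rows="2.6 0 -0.6 0.4 0 0 0; 2.6 0 -1 0.6 0 0 0; 2.6 0 -1.2 0.7 0 0 0; 2.6 0 -1.4 0.8 0 0 0; 2.6 0 -1.4 0.8 0 0 0",
)

```text
time: 11.18
position: [0.4925, 0.2653, 0.2877]
orientation: [0.003, 0.708, 0.706, 0.002]
ft_force: [25.5, 0.1, 2.6]
width: 0.026
```

>>> step_arm(
  rows="3.5 0 0.5 0 0 0 0; 4 0 0.5 -3 0 0 0; 4 0 0.5 -7 0 0 0; 4 -5 0 -8 0 0 0; 4 -11 0 -8 0 0 0",
)

```text
time: 11.8
position: [0.491, 0.1554, 0.3683]
orientation: [0.003, 0.707, 0.707, 0.003]
ft_force: [1.1, 0.1, -0.5]
width: 0.0397
```

```bash
python3 - <<'E'
from fit import *
R=[(97.5,(577,242),(565,284)),(-57.5,(688,190),(718,291)),(-97.5,(719,178),(761,294))]
def g(p):
    o=[]
    for l,s_,t_ in R:
        X=[p[0]+l/1e3*np.cos(p[2]),p[1]+l/1e3*np.sin(p[2]),p[3]]
        o+=[proj("side",X)-S(*s_),proj("top",X)-T(*t_)]
    return np.concatenate(o)
r=least_squares(g,[.48,-.29,1.55,.055]);p=r.x;print(p,np.degrees(p[2]),r.fun.round(1)); k=[p[0]-.0775*np.cos(p[2]),p[1]-.0775*np.sin(p[2])];print("knob",k)
np.savez("f3.npz",a=optics.grab_frame("side"),b=optics.grab_frame("top"))
E
python3 go.py
```

```text
[ 0.48258623 -0.28739418  1.53032956  0.05178962] 87.68142477555246 [-0.5  0.9  0.8 -0.1  0.  -0.3  0.4  0.5 -0.7 -0.8 -0.8  0.3]
knob [np.float64(0.47945091150177344), np.float64(-0.36483073232568314)]
11.9 [0.4918 0.1492 0.3673] [ 0.33  0.18 -0.83  1.85  0.15  1.17 -0.57] [-0.1  0.2  0.3] 0.0397
```

>>> step_arm(
  rows="6 -6 0 0 0 0 1.8; 6 -12 0 0 0 0 1.8; 6 -18 0 0 0 0 1.8; 6 -24 -0.5 0 0 0 1.8; 6 -30 -0.5 2 0 0 1.8",
)

```text
time: 12.52
position: [0.4835, -0.1519, 0.3493]
orientation: [0.005, 0.722, 0.692, 0.001]
ft_force: [0.7, 0.2, -0.3]
width: 0.0594
```

```bash
python3 go.py 0.4795,-0.365,0.2 0.4795,-.365,0.108
```

```text
12.53 [ 0.4835 -0.1519  0.3493] [ 0.74  0.15 -0.61  1.9   0.1   1.12  0.04] [ 0.7  0.2 -0.3] 0.0594
0.4795,-0.365,0.2 [-21.23, 0.37, 15.04, 0.47, 0.29, -2.41]
0.4795,-.365,0.108 [-21.19, 0.29, 24.24, 0.47, 0.29, -2.41]
```

>>> step_arm(
  rows="6 -6 0.1 2 0.5 0.3 -0.6; 6 -12 0.2 5 0.5 0.3 -0.6; 6 -18 0.3 9 0.5 0.3 -0.6; 6 -21.2 0.4 13 0.5 0.3 -0.6; 6 -21.2 0.4 15 0.5 0.3 -0.6",
)

```text
time: 13.15
position: [0.4778, -0.3672, 0.197]
orientation: [-0.002, 0.72, 0.694, -0.001]
ft_force: [0.5, 0.3, -0.3]
width: 0.0599
```

```bash
python3 go.py 0.4795,-.365,0.108;  python3 - <<'E'
from h import *
a=optics.grab_frame("side"); b=optics.grab_frame("top"); np.savez("f4.npz",a=a,b=b)
A=cv2.resize(a[140:240,270:370],None,fx=4,fy=4,interpolation=cv2.INTER_CUBIC);B=cv2.resize(b[180:280,300:400],None,fx=4,fy=4,interpolation=cv2.INTER_CUBIC)
cv2.imwrite("pics/m3.png",np.hstack([A,B]))
E
```

```text
13.15 [ 0.4778 -0.3672  0.197 ] [ 0.9   0.46 -0.45  1.84  0.25  0.9   0.3 ] [ 0.5  0.3 -0.3] 0.0599
0.4795,-.365,0.108 [0.21, 0.2, 8.9, -0.23, -0.14, -2.06]
```

View pics/m3.png

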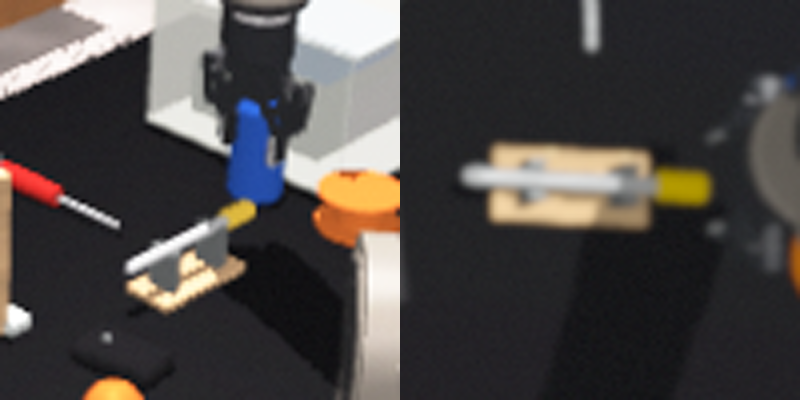

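>>> step_arm(
  rows="6 0.2 0.2 3 -0.2 -0.1 0; 6 0.2 0.2 6 -0.2 -0.1 0; 6 0.2 0.2 8.9 -0.2 -0.1 0; 6 0.2 0.2 8.9 -0.2 -0.1 0; 4 0.2 0.2 8.9 -0.2 -0.1 0",
)

```text
time: 13.88
position: [0.4807, -0.3619, 0.1097]
orientation: [-0.001, 0.718, 0.696, 0.001]
ft_force: [0.2, -0.7, -0.1]
width: 0.043
```

>>> step_arm(
  rows="2.8 0 0 0 0 0 0; 2.3 0 0 0 0 0 0; 1.5 0 0 0 0 0 0; 1.5 0 0 0 0 0 0; 1.5 0 0 0 0 0 0",
  grip_force=60,
)

```text
time: 14.5
position: [0.4815, -0.3623, 0.1106]
orientation: [0.0, 0.718, 0.696, 0.001]
ft_force: [1.0, -1.7, 6.7]
width: 0.0218
```

```bash
python3 go.py
```

```text
14.5 [ 0.4815 -0.3623  0.1106] [ 0.86  0.57 -0.41  1.89  0.33  0.74  0.23] [ 1.  -1.7  6.7] 0.0218
```

>>> step_arm(
  rows="1.5 0 0 -1 0 0 0; 1.5 0 0 -2 0 0 0; 1.5 0 0 -4 0 0 0; 1.5 0 0 -7 0 0 0; 1.5 0 0 -10 0 0 0",
)

```text
time: 15.12
position: [0.4812, -0.3623, 0.2126]
orientation: [0.0, 0.718, 0.696, 0.001]
ft_force: [0.2, -0.4, -2.0]
width: 0.022
```

```bash
python3 go.py;  python3 - <<'E'
from h import *
a=optics.grab_frame("side"); b=optics.grab_frame("top"); np.savez("f5.npz",a=a,b=b)
A=cv2.resize(a[120:220,270:370],None,fx=4,fy=4,interpolation=cv2.INTER_CUBIC);B=cv2.resize(b[170:270,300:400],None,fx=4,fy=4,interpolation=cv2.INTER_CUBIC)
cv2.imwrite("pics/m4.png",np.hstack([A,B]))
E
```

```text
15.12 [ 0.4812 -0.3623  0.2126] [ 0.9   0.44 -0.46  1.83  0.24  0.92  0.3 ] [ 0.2 -0.4 -2. ] 0.022
```

View pics/m4.png

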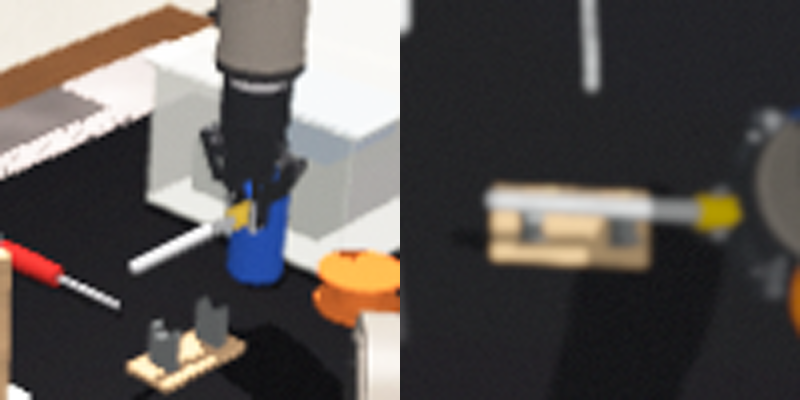

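The rod is held level-ish and clear of the stand: tip at crop (133,267) side and (487,199) top. Next I measure the rod in the hand and the tube more precisely.

```bash
cat > prof.py <<'E'
from h import *
def edges(g,u,v0,v1):
    c=cv2.GaussianBlur(g,(3,3),0)[v0:v1,u].astype(float); d=np.diff(c)
    def sub(i):
        w=np.abs(d[max(i-1,0):i+2]); return v0+max(i-1,0)+.5+(w*np.arange(len(w))).sum()/w.sum()
    return sub(int(d.argmax())),sub(int(d.argmin()))
E
python3 - <<'E'
from prof import *
f=np.load("f0.npz"); g=cv2.cvtColor(f["b"],cv2.COLOR_BGR2GRAY)
for u in range(287,302,2):
    e=edges(g,u,158,186); a=onz("top",(u,e[0]),.1645);b=onz("top",(u,e[1]),.1645); print(u,np.round(e,2),"x %.4f w %.4f y %.4f"%((a[0]+b[0])/2,a[0]-b[0],a[1]))
print("row",g[172,296:310])
X=onz("top",(302.2,172),.1645);print("end",X)
f=np.load("f5.npz"); g=cv2.cvtColor(f["b"],cv2.COLOR_BGR2GRAY)
for u in range(325,375,8):
    e=edges(g,u,208,232); print(u,np.round(e,2))
print("tip row",g[219,314:328])
print("tip",tri((303,186.4),(321.4,219.4)),"junc",tri((327,174.1),(373.9,221.6)))
E
```

```text
287 [166.46 176.51] x 0.6327 w 0.0313 y -0.0805
289 [165.68 177.52] x 0.6324 w 0.0369 y -0.0866
291 [165.64 177.57] x 0.6326 w 0.0371 y -0.0927
293 [165.65 177.57] x 0.6327 w 0.0371 y -0.0988
295 [165.67 177.57] x 0.6327 w 0.0371 y -0.1049
297 [166.39 177.57] x 0.6317 w 0.0348 y -0.1110
299 [166.41 177.55] x 0.6318 w 0.0347 y -0.1171
301 [166.48 177.49] x 0.6319 w 0.0343 y -0.1231
row [245 245 244 243 234 205 141  68  38  37  36  37  36  36]
end [ 0.63190579 -0.12670287  0.1645    ]
325 [215.6  227.27]
333 [216.37 225.48]
341 [216.49 228.25]
349 [217.39 227.5 ]
357 [217.4  223.61]
365 [219.42 224.58]
373 [218.65 225.56]
tip row [ 37  35  35  37  36  41  60 113 163 194 210 217 220 220]
tip (array([ 0.48868661, -0.18549636,  0.15540501]), np.float64(0.7274816684362122)) junc (array([ 0.48535376, -0.34150532,  0.15665266]), np.float64(0.3385383820764787))
```

```bash
python3 - <<'E'
from prof import *
f=np.load("f0.npz"); g=cv2.cvtColor(f["b"],cv2.COLOR_BGR2GRAY)
for hx in(.603,.606,.609):
  print(hx,"tube up/low",proj("top",[[hx+.0395,-.115,.1645],[hx+.0105,-.115,.1355]])[:,1].round(2),"panel back L/R",proj("top",[[hx+.115,.0744+.14,.19],[hx+.115,.0744-.14,.19]]).round(2).tolist(),
  "trough back/front outer",proj("top",[[hx+.046,.0744,.259],[hx-.046,.0744,.259]])[:,1].round(2),"stop/door",)
  print("  handle side",proj("side",[[hx-.1048,.0744+.227,.2345],[hx-.1048,.0744+.152,.2345]]).round(1).tolist(), "trough side corners",proj("side",[[hx+a*.046,.0744+b*.108,.259] for a,b in((-1,1),(1,1),(-1,-1),(1,-1))]).round(1).tolist())
for u in(186,187,188,189,190): print("panelL",u,g[134:146,u])
for u in(280,281,282,283,284): print("panelR",u,g[134:146,u])
for u in(220,250): print("trough",u,g[150:162,u], g[180:202,u])
print("tube",g[160:184,297])
E
```

```text
0.603 tube up/low [168.53 179.87] panel back L/R [[189.52, 140.0], [282.81, 141.76]] trough back/front outer [156.85 189.37] stop/door
  handle side [[208.5, 213.5], [224.8, 205.6]] trough side corners [[223.2, 189.6], [207.5, 181.0], [264.9, 170.6], [248.9, 163.2]]
0.606 tube up/low [167.57 178.92] panel back L/R [[189.57, 139.04], [282.81, 140.8]] trough back/front outer [155.81 188.29] stop/door
  handle side [[207.9, 213.2], [224.3, 205.3]] trough side corners [[222.7, 189.3], [207.0, 180.7], [264.3, 170.4], [248.4, 163.0]]
0.609 tube up/low [166.61 177.98] panel back L/R [[189.62, 138.09], [282.82, 139.85]] trough back/front outer [154.77 187.22] stop/door
  handle side [[207.4, 212.8], [223.7, 205.0]] trough side corners [[222.2, 189.0], [206.5, 180.5], [263.8, 170.1], [247.9, 162.7]]
panelL 186 [ 34  36  33  35  43  72 112 136 144 146 146 147]
panelL 187 [ 35  35  36  35  53 103 153 178 184 185 185 185]
panelL 188 [ 37  34  36  36  57 117 170 195 201 201 202 201]
panelL 189 [ 37  36  37  36  52 108 161 189 198 200 199 199]
panelL 190 [ 33  34  36  37  47  83 130 161 175 177 177 176]
panelR 280 [ 35  33  36  35  41  70 121 164 188 199 201 200]
panelR 281 [ 36  35  37  35  42  81 138 182 205 212 213 213]
panelR 282 [ 35  36  37  34  44  81 137 181 204 210 211 211]
panelR 283 [ 34  36  36  36  38  70 120 162 183 189 190 190]
panelR 284 [ 35  34  35  38  37  54  87 119 138 142 143 144]
trough 220 [108  92  74 113 188 236 255 255 255 255 233 187] [111 107 117 161 217 250 255 255 244 210 173 152 146 137 120 100  82  77
  76  74  76  75]
trough 250 [109  91  67  92 171 230 255 255 255 255 240 201] [120 116 119 151 204 244 255 255 252 221 180 154 145 138 124 101  83  77
  73  76  76  76]
tube [ 37  36  35  34  35  58 124 190 226 241 244 244 245 245 244 239 221 183
 128  80  47  38  36  36]
```

>>> step_arm(
  rows="1.5 3 3 0 0 0 -1.9; 1.5 3.4 7 0 0 0 -1.9; 1.5 3.4 11 0.3 0 0 -1.9; 1.5 3.4 14 0.5 0 0 -1.9; 1.5 3.4 14.9 0.6 0 0 -1.9",
)

```text
time: 15.85
position: [0.6339, -0.3331, 0.2095]
orientation: [0.003, 0.706, 0.708, 0.001]
ft_force: [-1.0, 0.7, -1.1]
width: 0.0222
```

>>> step_arm(
  rows="1.5 0 0 0 0 0 0; 1.5 0 0 0 0 0 0",
)

```text
time: 16.1
position: [0.633, -0.3334, 0.2097]
orientation: [0.002, 0.707, 0.708, 0.001]
ft_force: [-0.6, 0.5, -1.7]
width: 0.0224
```

```bash
python3 go.py;  python3 - <<'E'
from h import *
a=optics.grab_frame("side"); b=optics.grab_frame("top"); np.savez("f6.npz",a=a,b=b)
A=cv2.resize(a[130:215,240:325],None,fx=4.7,fy=4.7,interpolation=cv2.INTER_CUBIC);B=cv2.resize(b[125:210,280:365],None,fx=4.7,fy=4.7,interpolation=cv2.INTER_CUBIC)
cv2.imwrite("pics/m5.png",np.hstack([A,B]))
g=cv2.cvtColor(b,cv2.COLOR_BGR2GRAY)
for u in(292,296,300,310,314,318,322,326,330): print(u,g[160:184,u])
E
```

```text
16.1 [ 0.633  -0.3334  0.2097] [ 0.7   0.61 -0.45  1.56  0.3   1.03  0.17] [-0.6  0.5 -1.7] 0.0224
292 [ 35  37  36  35  36  68 145 207 237 245 247 247 247 247 246 241 223 185
 130  80  48  38  33  31]
296 [ 36  36  36  37  39  62 134 197 231 243 246 246 246 246 245 240 222 184
 130  81  49  36  37  38]
300 [ 37  36  36  36  38  55 112 177 215 231 235 235 235 236 235 230 211 172
 117  68  44  38  38  35]
310 [36 36 36 36 36 35 37 38 36 35 48 72 94 97 85 60 43 37 37 38 35 36 35 35]
314 [ 35  35  36  34  37  37  35  35  37  61 122 184 215 217 194 151  94  49
  37  37  36  35  36  35]
318 [ 35  35  34  37  36  34  35  36  37  62 123 187 218 220 198 157  99  52
  35  37  35  36  34  34]
322 [ 36  37  36  37  35  35  35  37  40  59 122 183 215 219 198 158 100  51
  37  35  36  37  34  33]
326 [ 37  37  35  36  35  36  34  35  38  59 118 181 213 217 199 161 105  55
  38  35  35  37  36  36]
330 [ 36  35  35  35  36  36  35  37  36  55 116 178 211 217 203 165 108  57
  39  35  36  36  33  33]
```

View pics/m5.png

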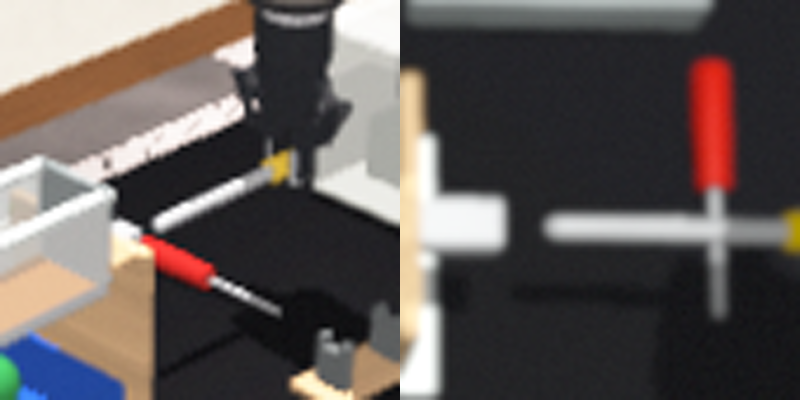

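```bash
python3 - <<'E'
from h import *
tu=onz("top",(300,166.35),.1645)[0]-.0145; tl=onz("top",(300,177.67),.1355)[0]+.0145; print("tube x",tu,tl, onz("top",(302.3,172),.15))
for z in(.15,.155): print("rod",z,onz("top",(314,172.75),z),onz("top",(330,172.91),z), "tip",onz("top",(310.3,172.7),z))
print("tip tri",tri((273.6,177.3),(310.5,172.7)), "knob junction", tri((240+270/4.7-.4,130+174/4.7-.4),(280+(786-400)/4.7-.4,173)))
f=np.load("f6.npz"); g=f["a"]
# tube end in side
x=.6345;y=-.1265
print("tube end corners side",proj("side",[[x-.0145,y,.1645],[x+.0145,y,.1645],[x-.0145,y,.1355],[x+.0145,y,.1355]]).round(1).tolist())
A=cv2.resize(g[165:195,255:300],None,fx=16,fy=16,interpolation=cv2.INTER_CUBIC); cv2.imwrite("pics/s6.png",A)
E
```

```text
tube x 0.6349165446697418 0.6351423193462261 [ 0.63537999 -0.12887143  0.15      ]
rod 0.15 [ 0.6336888  -0.16484778  0.15      ] [ 0.63410629 -0.21409237  0.15      ] tip [ 0.63363329 -0.15346555  0.15      ]
rod 0.155 [ 0.63250055 -0.164039    0.155     ] [ 0.63291612 -0.21305683  0.155     ] tip [ 0.6324453  -0.15270918  0.155     ]
tip tri (array([ 0.63058889, -0.15451809,  0.15606306]), np.float64(0.9678157526207087)) knob junction (array([ 0.63492407, -0.31285847,  0.14923023]), np.float64(0.5738292605099105))
tube end corners side [[269.8, 178.5], [265.0, 176.2], [269.8, 184.4], [265.0, 182.1]]
```

View pics/s6.png

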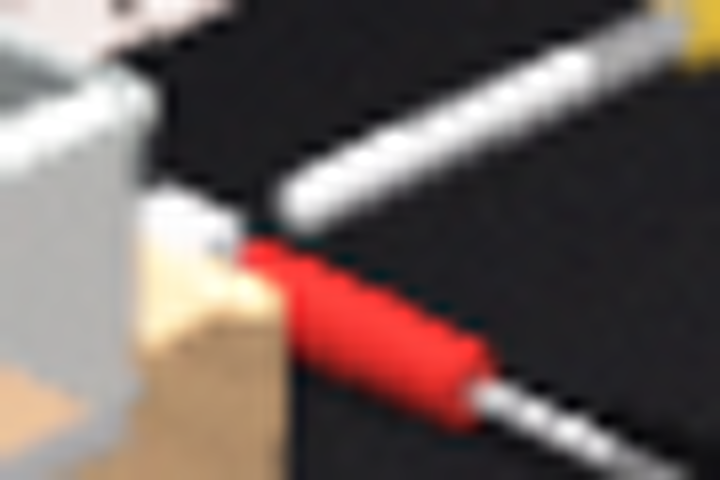

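```bash
python3 - <<'E'
from h import *
g=cv2.cvtColor(np.load("f6.npz")["a"],cv2.COLOR_BGR2GRAY).astype(float)
def cen(u):
    c=g[160:190,u]; i=160+np.arange(30); 
    return c
obs={}
for u in(276,279,282,285,288,291):
    c=g[160:184,u]; pk=c[5:20].max(); h=(pk+38)/2; idx=np.where(c>h)[0]; 
    # contiguous run around the peak
    k=5+int(c[5:20].argmax()); lo=k; 
    while c[lo-1]>h: lo-=1
    hi=k
    while c[hi+1]>h: hi+=1
    l=lo-(c[lo]-h)/(c[lo]-c[lo-1]); r=hi+(c[hi]-h)/(c[hi]-c[hi+1]); obs[u]=160+(l+r)/2; print(u,round(160+l,2),round(160+r,2))
for z in(.146,.148,.150,.152,.154,.156,.158):
    a=onz("top",(314,172.75),z);b=onz("top",(330,172.91),z); p,q=proj("side",[a,b])
    print(z,[round(obs[u]-(p[1]+(q[1]-p[1])*(u-p[0])/(q[0]-p[0])),2) for u in obs])
E
```

```text
276 173.8 177.52
279 172.46 175.94
282 171.2 174.6
285 169.73 173.12
288 168.45 171.73
291 167.35 170.55
0.146 [np.float64(-1.33), np.float64(-1.34), np.float64(-1.19), np.float64(-1.21), np.float64(-1.1), np.float64(-0.78)]
0.148 [np.float64(-1.0), np.float64(-1.01), np.float64(-0.86), np.float64(-0.89), np.float64(-0.78), np.float64(-0.47)]
0.15 [np.float64(-0.67), np.float64(-0.68), np.float64(-0.54), np.float64(-0.57), np.float64(-0.46), np.float64(-0.15)]
0.152 [np.float64(-0.35), np.float64(-0.36), np.float64(-0.21), np.float64(-0.24), np.float64(-0.14), np.float64(0.17)]
0.154 [np.float64(-0.02), np.float64(-0.03), np.float64(0.11), np.float64(0.08), np.float64(0.19), np.float64(0.49)]
0.156 [np.float64(0.31), np.float64(0.3), np.float64(0.44), np.float64(0.4), np.float64(0.51), np.float64(0.81)]
0.158 [np.float64(0.64), np.float64(0.63), np.float64(0.77), np.float64(0.73), np.float64(0.83), np.float64(1.14)]
```

The tip is about 25 mm short of the mouth, 2.5 mm low in x and 4 mm high. I'll align it and enter slowly.

>>> step_arm(
  rows="1.5 0 0.25 0.4 0 0 0; 1.5 1 0.25 0.4 0 0 0; 1.5 2 0.25 0.4 0 0 0; 1.5 2.8 0.25 0.4 0 0 0; 1.5 3.4 0.25 0.4 0 0 0",
)

```text
time: 16.82
position: [0.6357, -0.2987, 0.206]
orientation: [0.003, 0.706, 0.708, 0.001]
ft_force: [-0.5, -0.2, -0.5]
width: 0.022
```

```bash
python3 go.py;  python3 - <<'E'
from h import *
b=optics.grab_frame("top");a=optics.grab_frame("side"); np.savez("f7.npz",a=a,b=b)
g=cv2.cvtColor(b,cv2.COLOR_BGR2GRAY)
for u in(298,301,303,305,308,314,320): print(u,g[162:182,u])
E
```

```text
16.82 [ 0.6357 -0.2987  0.206 ] [ 0.67  0.6  -0.46  1.6   0.3   1.01  0.12] [-0.5 -0.2 -0.5] 0.022
298 [ 35  36  38  57 121 186 224 240 244 245 245 245 244 239 221 183 128  78
  49  36]
301 [ 35  35  37  47  93 149 185 206 219 228 230 225 216 204 182 142  91  52
  39  37]
303 [ 35  37  36  35  39  49  73 123 181 212 217 201 165 115  71  48  39  37
  36  36]
305 [ 36  35  36  34  34  36  55 116 178 212 219 203 165 107  55  37  37  38
  36  37]
308 [ 34  37  37  36  35  37  55 117 178 212 219 205 167 110  56  39  35  35
  38  34]
314 [ 35  35  36  34  35  36  53 110 170 207 218 207 172 119  65  40  37  36
  36  35]
320 [ 35  36  35  36  37  36  47  92 151 195 215 209 177 123  68  42  36  36
  35  36]
```

>>> step_arm(
  rows="1.5 1 0 0 0 0 0; 1.5 2 0 0 0 0 0; 1.5 3 -0.02 0 0 0 0; 1.5 4 -0.03 0 0 0 0; 1.5 5 -0.04 0 0 0 0",
)

```text
time: 17.55
position: [0.6352, -0.2478, 0.2059]
orientation: [0.003, 0.706, 0.708, 0.001]
ft_force: [-1.5, -1.0, -0.3]
width: 0.0223
```

>>> step_arm(
  rows="1.5 1 0 0 0 0 0; 1.5 2 -0.01 0 0 0 0; 1.5 3 -0.02 0 0 0 0; 1.5 4 -0.03 0 0 0 0; 1.5 5 -0.04 0 0 0 0",
)

```text
time: 18.18
position: [0.6346, -0.1971, 0.2058]
orientation: [0.003, 0.706, 0.708, 0.001]
ft_force: [-1.1, -0.7, -0.9]
width: 0.0222
```

>>> step_arm(
  rows="1.5 1 0 0 0 0 0; 1.5 2 -0.01 0 0 0 0; 1.5 2.8 -0.02 0 0 0 0; 1.5 3.3 -0.02 0 0 0 0; 1.5 3.6 -0.03 0 0 0 0",
)

```text
time: 18.8
position: [0.6343, -0.1609, 0.2058]
orientation: [0.003, 0.706, 0.708, 0.001]
ft_force: [0.6, -0.0, -1.5]
width: 0.0225
```

>>> step_arm(
  rows="1.5 0.5 0 0 0 0 0; 1.5 0.8 0 0 0 0 0; 1.5 1.1 0 0 0 0 0; 1.5 1.3 0 0 0 0 0; 1.5 1.4 0 0 0 0 0",
)

```text
time: 19.42
position: [0.6343, -0.1468, 0.2058]
orientation: [0.003, 0.706, 0.708, 0.001]
ft_force: [0.3, 0.1, -1.4]
width: 0.0221
```

>>> step_arm(
  rows="1.5 0.2 0 0 0 0 0; 1.5 0.3 0 0 0 0 0; 1.5 0.4 0 0 0 0 0; 1.5 0.5 0 0 0 0 0; 1.5 0.5 0 0 0 0 0",
)

```text
time: 20.05
position: [0.6342, -0.1458, 0.2058]
orientation: [0.004, 0.707, 0.707, -0.0]
ft_force: [1.4, -17.9, -1.9]
width: 0.0217
```

```bash
python3 go.py;  python3 - <<'E'
from h import *
b=optics.grab_frame("top");a=optics.grab_frame("side"); np.savez("f8.npz",a=a,b=b)
print(b[171,294:325].tolist())
E
```

```text
20.05 [ 0.6342 -0.1458  0.2058] [ 0.49  0.53 -0.49  1.73  0.3   0.96 -0.12] [  1.4 -17.9  -1.9] 0.0217
[[147, 147, 145], [146, 146, 145], [146, 146, 145], [147, 146, 145], [146, 145, 144], [144, 145, 145], [137, 146, 150], [111, 148, 161], [66, 144, 165], [29, 130, 152], [31, 103, 121], [44, 74, 85], [55, 62, 67], [67, 71, 75], [78, 84, 88], [84, 90, 95], [86, 94, 98], [86, 93, 97], [87, 94, 98], [92, 99, 103], [101, 109, 114], [107, 115, 120], [106, 114, 120], [109, 116, 122], [114, 122, 128], [118, 127, 133], [121, 130, 136], [124, 133, 139], [127, 137, 143], [129, 139, 145], [132, 141, 148]]
```

>>> step_arm(
  rows="1.5 0 0 0 0 0 0; 3 0 0 0 0 0 0; 5 0 0 0 0 0 0; 5 0 0 0 0 0 0; 5 0 0 -1 0 0 0",
)

```text
time: 20.78
position: [0.6338, -0.1455, 0.2155]
orientation: [0.004, 0.707, 0.707, -0.0]
ft_force: [-0.3, -0.8, 0.6]
width: 0.05
```

>>> step_arm(
  rows="5 0 0 -3 0 0 0; 5 0 0 -8 0 0 0; 5 -3 0 -14 0 0 0; 5 -9 0 -16 0 0 0; 5 -15 0 -16 0 0 0",
)

```text
time: 21.4
position: [0.6335, -0.2942, 0.3803]
orientation: [0.006, 0.707, 0.707, 0.001]
ft_force: [1.0, -0.6, -0.2]
width: 0.0501
```

```bash
python3 go.py;  python3 - <<'E'
from h import *
a=optics.grab_frame("side"); b=optics.grab_frame("top"); np.savez("f9.npz",a=a,b=b)
A=cv2.resize(a[145:255,175:295],None,fx=3.3,fy=3.3,interpolation=cv2.INTER_CUBIC);B=cv2.resize(b[130:240,190:310],None,fx=3.3,fy=3.3,interpolation=cv2.INTER_CUBIC)
cv2.imwrite("pics/m9.png",np.hstack([A,B]))
E
```

```text
21.4 [ 0.6335 -0.2942  0.3803] [ 0.67  0.45 -0.48  1.44  0.21  1.3   0.18] [ 1.  -0.6 -0.2] 0.0501
```

View pics/m9.png

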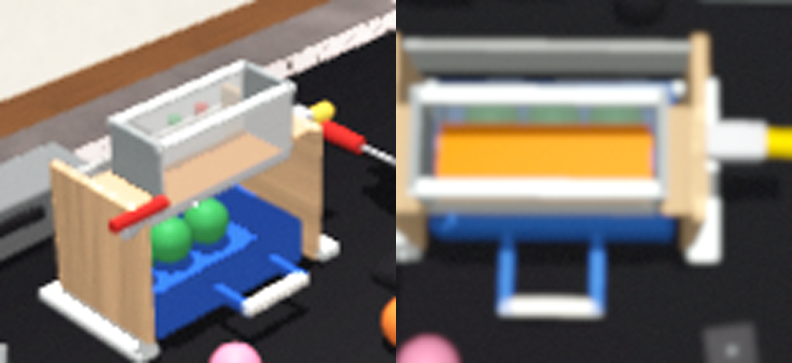

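```bash
python3 - <<'E'
from h import *
for cx in(475,535,605):
    p=onz("top",(190+(cx-396)/3.3,130+110/3.3),.04); q=proj("side",p); print(p.round(3),((q-[175,145])*3.3).round())
b=np.load("f9.npz")["b"]; f=b[155:172,200:275].astype(int); m=f[:,:,1]-np.maximum(f[:,:,0],f[:,:,2])
m=b.astype(int); d=(m[150:175,195:280,1]-(m[150:175,195:280,0]+m[150:175,195:280,2])//2); print(np.where(d>12,d,0)[8:17:2].tolist())
optics
print([(np.round(r["position"],1).tolist(),round(r["score"],2)) for c in("side",) for r in optics.boxes_of("ball1_center",c)])
E
```

```text
[0.686 0.157 0.04 ] [114. 256.]
[0.687 0.095 0.04 ] [151. 237.]
[0.689 0.023 0.04 ] [193. 215.]
[[0, 0, 0, 0, 0, 0, 0, 0, 0, 0, 0, 0, 0, 0, 0, 0, 0, 0, 0, 0, 0, 0, 0, 0, 0, 0, 0, 0, 0, 0, 0, 0, 0, 0, 0, 0, 0, 0, 0, 0, 0, 0, 0, 0, 0, 0, 0, 0, 0, 0, 0, 0, 0, 0, 0, 0, 0, 0, 0, 0, 0, 0, 0, 0, 0, 0, 0, 0, 0, 0, 0, 0, 0, 0, 0, 0, 0, 0, 0, 0, 0, 0, 0, 0, 0], [0, 0, 0, 0, 0, 0, 0, 0, 0, 0, 0, 0, 0, 0, 0, 0, 0, 0, 0, 0, 0, 0, 0, 0, 0, 0, 0, 0, 0, 0, 0, 0, 0, 0, 0, 0, 0, 0, 0, 0, 0, 0, 0, 0, 0, 0, 0, 0, 0, 0, 0, 0, 0, 0, 0, 0, 0, 0, 0, 0, 0, 0, 0, 0, 0, 0, 0, 0, 0, 0, 0, 0, 0, 0, 0, 0, 0, 0, 0, 0, 0, 0, 0, 0, 0], [0, 0, 0, 0, 0, 0, 0, 0, 0, 0, 0, 0, 0, 0, 0, 0, 0, 16, 20, 22, 23, 23, 24, 24, 23, 24, 23, 22, 22, 19, 17, 0, 0, 0, 0, 0, 17, 20, 21, 23, 23, 24, 23, 24, 24, 23, 23, 22, 19, 13, 0, 0, 0, 0, 0, 14, 18, 18, 18, 19, 19, 18, 19, 20, 18, 19, 17, 15, 0, 0, 0, 0, 0, 0, 0, 0, 0, 0, 0, 0, 0, 0, 0, 0, 0], [0, 0, 0, 0, 0, 0, 0, 0, 0, 0, 0, 0, 0, 0, 0, 0, 18, 26, 30, 31, 32, 33, 33, 33, 33, 32, 32, 32, 30, 29, 27, 21, 0, 0, 0, 20, 28, 31, 33, 33, 33, 34, 34, 32, 33, 33, 32, 31, 29, 25, 15, 0, 0, 0, 22, 28, 30, 31, 33, 33, 32, 33, 32, 33, 32, 31, 30, 28, 22, 0, 0, 0, 0, 0, 0, 0, 0, 0, 0, 0, 0, 0, 0, 0, 0], [0, 0, 0, 0, 0, 0, 0, 0, 0, 0, 0, 0, 0, 0, 0, 0, 0, 17, 19, 20, 21, 22, 22, 23, 22, 21, 21, 21, 20, 19, 17, 14, 0, 0, 0, 16, 21, 22, 24, 24, 25, 25, 25, 25, 25, 24, 24, 23, 22, 18, 0, 0, 0, 0, 17, 21, 22, 23, 24, 25, 25, 25, 25, 25, 24, 24, 24, 20, 17, 0, 0, 0, 0, 0, 0, 0, 0, 0, 0, 0, 0, 0, 0, 0, 0]]
[([235.8, 210.1], 0.44)]
```

```bash
python3 -c "
from workcell import arm
print(arm.close_job())"
```

```text
the job is handed in; nothing more can be done
None
```

The whole job was done in the order asked and handed in at about 21.5 s on the robot's clock; no verdict was given.

**What I did**
- **Tray:** I pushed it in by its white bar until it met the stop, with about 17 N of contact.
- **Balls:** I swung the lever over, the balls dropped, and I swung it back to its end stop, with about 25 N of contact.
- **Lock rod:** I lifted the rod by its yellow handle and slid it into the tube with under 2 N of resistance. It ended with about 18 N of axial contact, and the handle sits right against the tube end in the top view.
- **Leaving:** I released the rod and moved the hand well clear.

**Last checks**
- **Balls:** The final top view shows three green balls in the tray and none on the door. The side view shows only two. The third's computed position there is hidden behind the near panel.
- **Lever and door:** The lever is back at its starting pixels and the hopper floor looks closed. The door angle itself was not measured.
- **Tray:** The bar reads x = 0.485 m, against an expected home of 0.4845 m.
- **Other things:** The look-alike balls, caddy, bottle, reel and driver were not approached. I checked for disturbance only in the final pictures around the hopper, where nothing looked moved.

**Disagreements**
- The cameras and the robot frame differ by about 3 mm in x, and my first hopper fit put the tube about 7 mm off. I aligned the rod to the tube directly in the camera images instead.
- Gripper width on the 24 mm handle read about 22 mm, but the rod stayed firm.

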